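# Unlock the blue parts cassette with the release key

### The arm

A 6-joint arm with a two-finger parallel gripper is mounted at the origin on the work surface. World frame = base frame: x ahead of the robot, y to its left, z up, the work surface at z = 0. Lengths are in mm, angles in degrees, forces in N, time in s.
With the tool pointing down it reaches from about 300 to 850 mm from the base axis. Payload 4.2 kg.
Tool frame: the origin (TCP) lies at the very end of the fingers, on their centre line; the grasp point (between the pads) lies 19 mm behind it; z points along the fingers, y is the line along which they close (so a half turn about z gives the same grasp; the last joint's range is limited). The gripper opens to 91 mm and grips with 3 to 60 N. Pads are 32 mm wide; open, the fingers measure 118 mm over their backs; the gripper's body (76 mm by 178 mm) begins 60 mm behind the grasp point.
Start: joints at [-67.781, 18.312, 89.639, -0, 72.044, -1.146], TCP at [228.046, -527.865, 180.676] pointing down, gripper open.
Joint ranges: [-177.97, 177.97], [-48.28, 115.42], [12.27, 149.76], [-77.06, 257.06], [2.81, 150.46], [-146.56, 146.56]. Speed limits (degrees/s): [147.25, 147.25, 180, 180, 180, 180].

### API

Orientations are given as [roll, pitch, yaw] about the fixed x, y, z axes, in that order (R = Rz(yaw) Ry(pitch) Rx(roll)).
In Python, from workcell import env, eyes gives the robot as it stands.
- The arm moves only by the tool send_rows, never from a script. Its argument "targets" is text: rows parted by semicolons, each of 7 numbers parted by spaces: the shift along the tool's x, y, z in m, then the turn, a rotation vector about the tool's x, y, z in degrees, then the opening in per cent of the stroke, from 0 (shut) to 100 (fully open). A call has 1 to 12 rows; each row is the pose to reach, as a shift and turn from the pose commanded when the call began, along the tool's axes at that moment; what a row does not reach only later rows make up. A row lasts 1/12 s, in which the tool goes at most 41.7 mm and 7.16 degrees, less where a joint would pass 70% of its speed; a pose out of reach is approached as far as the arm can. A call with a gripper value outside its range is refused whole. The fingers move at their own pace and stop on an object; "grip_force" is the grip in N (left out, the last holds). Time passes only in rows, so rows that repeat a pose let the fingers close. It gives the time, the measured TCP pose, the force, the opening and the grip force at its end, in the units of the state.
- env.state(): the state, without advancing time (a new reading comes with each control period).
- eyes.grab_frame(name): name is "scene" or "top" or "wrist"; returns a dict with "image" (420x560x3 uint8, blue, green, red), "fovy" (degrees; the focal length in pixels is half the picture's height over the tangent of half this angle, whatever the lens; pixels are square), "cx", "cy" (the principal point, pixels), "eye" and "attitude" of the camera in the world. Camera axes: x right, y up, looking along -z (the intrinsics and any distortion apply to the point x, -y, -z); pixel columns grow to the right and rows downward; lengths in mm; the calibration is good to about 2 mm. A picture is of the moment at which its call begins. There is no depth.
- env.job_done(): hands the job in; it is judged then, once.
The state is a dict: "time_s": time; "qpos": joint angles; "qvel": joint speeds; "effort": joint torques, N m; "ee_pos": TCP position; "ee_rot": TCP orientation; "force": force on the tool from outside, world axes, zero at the start; "torque": the same for the moment, N m; "gripper_width": finger opening in mm; "gripper_force": force on a finger pad.
Only numpy, scipy, OpenCV 4.12 (cv2) and the standard library are available. Lean on these libraries where they do the work, as an engineer would, in place of code of your own. Each camera call takes 0.05 s, during which the arm holds its last target. There are 200 camera calls.

### The job

Take the orange-handled release key out of its stand and, holding it, push it straight down through the slot in the cover of the blue cassette, so that it presses the red latch tab hidden inside and the parts tray slides out. Push it fully home, until its collar rests flat on the cover, and leave it standing there. Leave the grey cassette locked.

Things in the scene. Friction and masses are not known exactly. Their poses are not given: they have to be found in the camera images.
- release_key: Loose 90 g key, round: steel rod dia 10, 55 long, below an aluminium collar dia 50, 8 thick; orange handle dia 22, 60 long on top. Origin: centre of collar underside (rod tip z -55, handle z 8 to 68 mm, z up). Starts upright, rod in a 16 mm hole of a fixed grey stand 64 x 64 x 62 high, collar on it. A like stand holds a black-handled punch, not needed; stands may swap sides.
- blue_cassette_slot (a point): Middle of the slot's mouth, at the top of the blue cassette's cover (6 mm thick, 90 mm above the bench). Slot 26 mm along x, 46 mm along y, white frame painted round it; z up. Cassette: fixed blue box 160 (x) x 120 (y) x 90 mm, slot in mid-top. The red tab lies 30 mm below the cover's top, seen through the slot. A like grey cassette stands beside; they may swap places.
- blue_latch (a joint): How far the blue cassette's red tab is pressed straight down, m: 0 at the start, 0.025 with the key fully home, 0.027 at its stop. It resists with a steady 5 N or so plus a little damping, and stays where left (no spring back). As it sinks, the black tray slides out at the cassette's front (-x of the slot point), 1.5 times as far.
- grey_latch (a joint): The same for the grey cassette's tab, which must stay up: 0 at the start.
Mind the look-alikes: they are no part of the job. What is shaped like the release_key but yellow is not meant.

How it is judged (in metres and radians):
On the way:
1. the release key, held in the gripper and standing in the blue cassette's slot, has pressed the latch tab down by more than 18 mm (value of joint blue_latch above 0.018 m and horizontal distance between release_key and blue_cassette_slot below 0.02 m and z of release_key in the frame of blue_cassette_slot below 0.015 m and contact force between the fingers and release_key above 1 N), for 0.1 s.
At the end, for the whole second after the job is handed in: The blue cassette's latch tab is down by more than 18 mm; the release key stands at rest in its slot, released, its collar's underside less than 6 mm above the cover, within 20 mm of the slot's middle and within 10 degrees of upright; the grey cassette's tab is less than 4 mm down (value of joint blue_latch above 0.018 m and horizontal distance between release_key and blue_cassette_slot below 0.02 m and z of release_key in the frame of blue_cassette_slot below 0.006 m and angle between release_key's own z axis and vertical below 0.175 rad and linear speed of release_key below 0.02 m/s and value of joint grey_latch below 0.004 m); the robot touches nothing.
It fails at once if the grey cassette's latch tab is pressed down by 4 mm or more (value of joint grey_latch above 0.004 m).
It also fails if it takes over 42 s, if anything falls off the work surface, if the arm or the gripper's body presses on something with over 40 N, if the wrist force passes 120 N, or if a joint passes its speed limit or range.

## Working session

There is one attempt and no reset: what is moved stays moved. The work goes in short steps, Python scripts to look and compute and a tool call to move; the robot and the scene stay as the last step left them, time stands still between calls to the robot, and variables do not carry over. Pictures are saved under pics/ and viewed, at most 10 in all, crops included, and the job is handed in when it is done.

Besides the shell and the picture viewer there is one more tool, called after "Emit:" in YAML: its name, and indented under it one key for each argument. send_rows: Moves the arm, as the interface text tells. Its arguments: {"type":"object","properties":{"targets":{"type":"string"},"grip_force":{"type":"number"}},"required":["targets"]}

```bash
ls; mkdir -p pics; python3 - <<'E'
from workcell import env, eyes
import cv2,numpy as np,pickle
fr={n:eyes.grab_frame(n) for n in("scene","top")}
pickle.dump(fr,open('f0.pkl','wb'))
for n,f in fr.items():
    cv2.imwrite(f'pics/{n}0.png',f['image']); print(n,{k:v for k,v in f.items() if k!='image'})
print(env.state())
E
```

```text
pics
scene {'fovy': 50.12373728569992, 'cx': 284.77949673738624, 'cy': 213.34928234253334, 'eye': array([1270.29822379,  -15.32511647,  793.05837072]), 'attitude': array([49.04854557,  0.9098901 , 93.07382371])}
top {'fovy': 44.19941933264586, 'cx': 272.3420754314817, 'cy': 210.37782143256763, 'eye': array([ 385.32840989,  -79.24994443, 1137.82561115]), 'attitude': array([  4.13022857,   1.70507699, -91.37321655])}
{'time_s': 0.1, 'qpos': array([-6.77838642e+01,  1.83467986e+01,  8.96985241e+01,  2.31991178e-04,
        7.20405461e+01, -1.14554021e+00]), 'qvel': array([-0.02566148, -0.02173586, -0.20113984, -0.08884724, -0.01943799,
       -0.0672231 ]), 'effort': array([ 1.82205617e-04, -4.13332272e+01, -2.32509148e+01,  7.28800683e-02,
        4.21764760e-02, -7.70061229e-05]), 'ee_pos': array([ 227.83250666, -527.41851985,  179.92222984]), 'ee_rot': array([-1.79914153e+02, -1.93723537e-03,  2.33616029e+01]), 'force': array([-0.97086475, -0.62413432,  0.06091718]), 'torque': array([-0.03571787,  0.01218536,  0.04387502]), 'gripper_force': 0.0, 'gripper_width': 91.08997868277612}
```

View pics/scene0.png

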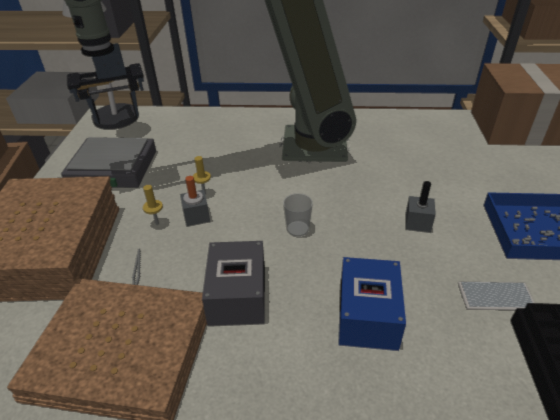

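View pics/top0.png

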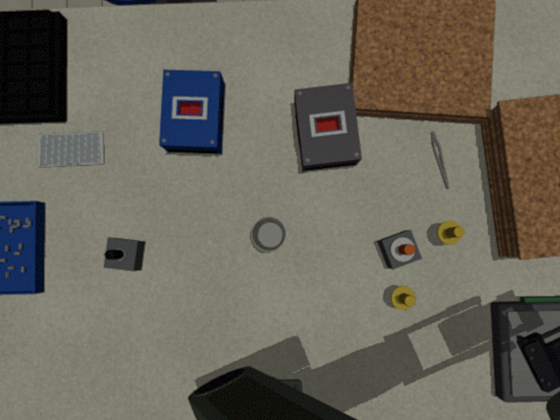

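The orange key stands at scene (192,188) and top (407,250), with a yellow look-alike on each side. The blue cassette's slot is at scene (373,288) and top (190,108), and the grey cassette's slot is at top (327,124). The next script measures these.

```bash
cat > h.py <<'E'
import numpy as np,cv2
from scipy.spatial.transform import Rotation as Ro
def ray(f,p):
    h=f['image'].shape[0]; F=h/2/np.tan(np.radians(f['fovy']/2))
    R=Ro.from_euler('xyz',f['attitude'],degrees=True).as_matrix()
    d=R@np.array([(p[0]-f['cx'])/F,-(p[1]-f['cy'])/F,-1]); return np.array(f['eye']),d/np.linalg.norm(d)
def plane(f,p,z):
    e,d=ray(f,p); return e+d*(z-e[2])/d[2]
def tri(f,p,g,q):
    (a,u),(b,v)=ray(f,p),ray(g,q)
    s=np.linalg.lstsq(np.c_[u,-v],b-a,rcond=None)[0]; A,B=a+s[0]*u,b+s[1]*v
    return (A+B)/2,np.linalg.norm(A-B)
def blobs(m,roi=None,amin=20):
    m=m.astype(np.uint8)*255
    if roi: k=np.zeros_like(m);x0,y0,x1,y1=roi;k[y0:y1,x0:x1]=1;m=m*k
    c=[c for c in cv2.findContours(m,cv2.RETR_EXTERNAL,cv2.CHAIN_APPROX_NONE)[0] if cv2.contourArea(c)>=amin]
    return sorted(c,key=cv2.contourArea,reverse=True)
def cen(c): m=cv2.moments(c); return np.array([m['m10'],m['m01']])/m['m00']
def hsv(f): return cv2.split(cv2.cvtColor(f['image'],cv2.COLOR_BGR2HSV))
def white(f): h,s,v=hsv(f); return (s<50)&(v>150)
def orange(f): h,s,v=hsv(f); return (h>=3)&(h<=14)&(s>150)&(v>110)
def yellow(f): h,s,v=hsv(f); return (h>=18)&(h<=32)&(s>120)&(v>90)
E
python3 - <<'E'
from h import *; import pickle
fr=pickle.load(open('f0.pkl','rb')); T,S=fr['top'],fr['scene']
for nm,rt,rs in(('blue',(160,80,222,140),(345,265,400,310)),('grey',(297,95,357,155),(208,250,262,285))):
    a=blobs(white(T),rt)[0]; b=blobs(white(S),rs)[0]
    ra,rb=cv2.minAreaRect(a),cv2.minAreaRect(b)
    print(nm,ra,rb[0],cen(b)); print(' tri',tri(T,ra[0],S,cen(b)),'pl',plane(T,ra[0],90),plane(S,cen(b),90))
    print(' box',np.round([plane(T,q,90)[:2] for q in cv2.boxPoints(ra)],1).tolist())
oT=blobs(orange(T),(370,220,430,280)); oS=blobs(orange(S),(170,165,215,215))
for c in oT: print('oT',cv2.boundingRect(c),cv2.contourArea(c),cen(c))
for c in oS: print('oS',cv2.boundingRect(c),cv2.contourArea(c),cen(c),cv2.minAreaRect(c))
print('handle mid tri',tri(T,cen(oT[0]),S,cen(oS[0])))
print('pl', plane(T,cen(oT[0]),125), plane(S,cen(oS[0]),100))
for n,f in fr.items():
    for c in blobs(yellow(f)): print('y',n,cv2.boundingRect(c),cv2.contourArea(c),cen(c))
E
```

```text
Traceback (most recent call last):
IndexError: list index out of range
```

```bash
python3 - <<'E'
import pickle,cv2,numpy as np
fr=pickle.load(open('f0.pkl','rb'))
a=cv2.resize(fr['top']['image'][205:325,360:490],None,fx=3,fy=3); b=cv2.resize(fr['scene']['image'][140:260,120:250],None,fx=3,fy=3)
cv2.imwrite('pics/crop1.png',np.hstack([a,b]))
E
```

```text
(no output)
```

View pics/crop1.png

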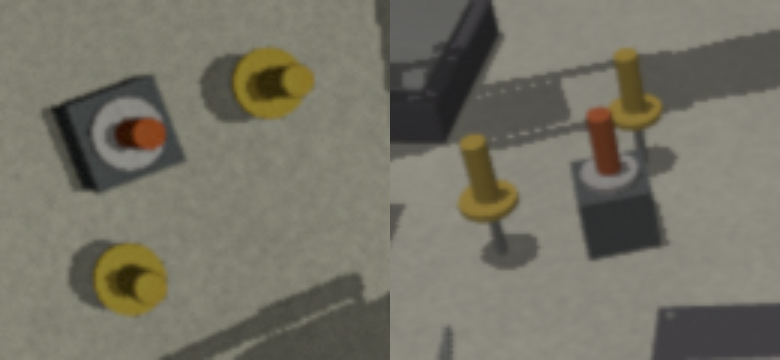

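The crop shows the orange key upright in the stand: its collar is centred at top (402.7,249.3) and its handle top at (410,249). The two yellow keys stand on their rods about 100 mm away. My white threshold was too strict, so I'll relax it.

```bash
sed -i 's/(s<50)&(v>150)/(s<70)\&(v>125)/' h.py
cat > m.py <<'E'
from h import *; import pickle
fr=pickle.load(open('f0.pkl','rb')); T,S=fr['top'],fr['scene']
for nm,rt,rs in(('blue',(168,92,212,124),(350,272,395,302)),('grey',(305,105,350,142),(213,255,257,280))):
    a=blobs(white(T),rt); b=blobs(white(S),rs)
    if not a or not b: print(nm,'none',len(a),len(b),T['image'][97,190],S['image'][281,360]); continue
    a,b=a[0],b[0]
    ra=cv2.minAreaRect(a)
    print(nm,ra,cen(b)); print(' tri',tri(T,ra[0],S,cen(b)),'pl',plane(T,ra[0],90),plane(S,cen(b),90))
    print(' box',np.round([plane(T,q,90)[:2] for q in cv2.boxPoints(ra)],1).tolist())
oT=blobs(orange(T),(370,220,430,280)); oS=blobs(orange(S),(170,165,215,215))
for c in oT: print('oT',cv2.boundingRect(c),cv2.contourArea(c),cen(c))
for c in oS: print('oS',cv2.boundingRect(c),cv2.contourArea(c),cen(c),cv2.minAreaRect(c))
print('collar top plane70',plane(T,(402.7,249.3),70),plane(S,(120+(609-390)/3,140+171/3),70))
print('handle top', plane(T,(409.7,249.3),130),plane(S,(120+(599-390)/3,140+114/3),130))
for p in ((449,232.5),(403,298)): print('y collar',plane(T,p,63))
for p in ((458,231.5),(409.5,300.5)): print('y top',plane(T,p,123))
E
python3 m.py
```

```text
blue ((189.5, 107.5), (21.0, 33.0), 90.0) [371.71221352 287.683783  ]
 tri (array([680.38050953, 116.6199118 ,  88.15995761]), np.float64(0.7460553754959632)) pl [679.88241445 116.65538205  90.        ] [681.9777079  115.89700814  90.        ]
 box [[703.2, 150.8], [700.9, 82.0], [656.7, 82.7], [658.9, 151.3]]
grey ((327.6638488769531, 123.39248657226562), (21.265106201171875, 34.292903900146484), 83.2901611328125) [233.78941909 267.77697095]
 tri (array([ 638.06740959, -167.94167039,   88.03832343]), np.float64(0.3111938703277246)) pl [ 637.57314493 -167.62117097   90.        ] [ 639.82894544 -167.67392622   90.        ]
 box [[656.6, -130.8], [662.7, -200.7], [618.7, -204.3], [612.5, -134.6]]
oT (405, 245, 10, 9) 62.0 [409.41935484 249.        ]
collar top plane70 [ 376.48665761 -313.9570183    70.        ] [ 382.95396836 -311.43529724   70.        ]
handle top [ 376.663359   -314.17307184  130.        ] [ 381.9768011 -310.9497106  130.       ]
y collar [ 408.61056474 -411.50176555   63.        ]
y collar [ 277.21438332 -311.93631483   63.        ]
y top [ 408.82004181 -410.35004694  123.        ]
y top [ 278.21418832 -311.19292948  123.        ]
```

Measured positions, all consistent with the given heights and sizes:

| Thing | Position (mm) |
|---|---|
| Key | about (378.5, -313) |
| Blue slot | about (680.5, 116.5, 90) |
| Yellow keys | 100 mm from the key, at bearings of -73° and 180° |

I'll close the fingers along the 54°/234° line (tool yaw -36) and first go above the key.

Emit:
send_rows:
  targets: "0.012 -0.007 0 0 0 4 100;0.037 -0.023 0 0 0 10 100;0.067 -0.041 0 0 0 17 100;0.1 -0.062 0 0 0 24 100;0.134 -0.083 0 0 0 31 100;0.164 -0.101 0 0 0 38 100;0.19 -0.117 0 0 0 45 100;0.21 -0.129 0 0 0 51 100;0.22 -0.136 0 0 0 56 100;0.223 -0.138 0 0 0 59.4 100;0.223 -0.138 0 0 0 59.4 100;0.223 -0.138 0 0 0 59.4 100"

```text
time_s: 1.1
ee_pos: [377.9, -312.5, 180.4]
ee_rot: [180.0, 0.0, -35.9]
force: [0.0, 0.5, -0.7]
gripper_width: 91.3
gripper_force: 0.0
```

```bash
python3 - <<'E'
from workcell import env, eyes
from h import *; import pickle
fr={n:eyes.grab_frame(n) for n in("scene","wrist","top")}
pickle.dump(fr,open('f1.pkl','wb'))
s=env.state(); print(s['time_s'],s['ee_pos'],s['ee_rot'],s['qpos'],fr['wrist']['eye'],fr['wrist']['attitude'],fr['wrist']['fovy'])
w=fr['wrist']
for c in blobs(orange(w)): print(cv2.boundingRect(c),cv2.contourArea(c),cen(c),plane(w,cen(c),130))
cv2.imwrite('pics/w1.png',np.hstack([cv2.resize(fr[n]['image'],(400,300)) for n in('wrist','scene')]))
E
```

```text
1.25 [ 377.66037265 -313.16568175  180.51722267] [ 1.79989835e+02  1.37736835e-02 -3.60258058e+01] [-4.10010209e+01  1.07112430e+01  1.00189928e+02 -1.21175150e-02
  6.91116700e+01  8.50291055e+01] [ 433.22902111 -352.66871567  384.33651824] [-1.41046032e+01  2.51999889e-02 -1.25903056e+02] 61.43639195789523
(275, 203, 23, 19) 166.5 [287.59159159 209.73973974] [ 380.04783196 -318.02901846  130.        ]
```

View pics/w1.png

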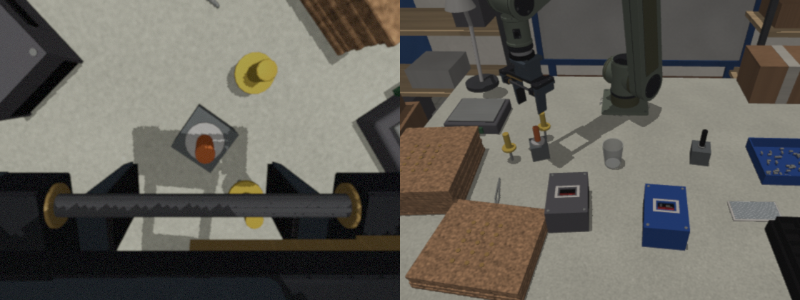

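The wrist picture shows the key at half-scale (204,150), between the open fingers, with both yellow keys clear of the finger line. The orange mask caught only the lit part of the handle, so I'll loosen it.

```bash
python3 - <<'E'
from h import *; import pickle
w=pickle.load(open('f1.pkl','rb'))['wrist']
h,s,v=hsv(w)
for c in blobs(((h<=16)|(h>175))&(s>120)&(v>50),(240,160,340,260)):
    x,y,W,H=cv2.boundingRect(c); print(x,y,W,H,cv2.contourArea(c)); 
    d=14.5; p=(x+W/2,y+H-14); print('top centre',p,plane(w,p,130))
for c in blobs((s<70)&(v>105),(250,160,330,240),50): print('collar',cv2.boundingRect(c),cv2.contourArea(c),cv2.fitEllipse(c),[plane(w,(cv2.boundingRect(c)[0]+cv2.boundingRect(c)[2]/2,yy),70) for yy in (cv2.boundingRect(c)[1]+28,)])
i=w['image'][150:270,220:360]; cv2.imwrite('pics/c2.png',cv2.resize(i,None,fx=4,fy=4,interpolation=cv2.INTER_NEAREST))
E
```

```text
274 189 27 40 828.0
top centre (287.5, 215) [ 376.81174839 -315.61705236  130.        ]
collar (262, 171, 52, 44) 870.0 ((289.9997863769531, 190.77243041992188), (36.96384811401367, 48.96955490112305), 122.21266174316406) [array([ 375.45741544, -316.03788171,   70.        ])]
collar (298, 199, 32, 41) 639.5 ((318.53436279296875, 225.51234436035156), (24.69348907470703, 47.80044174194336), 29.400617599487305) [array([ 339.73389704, -320.06914792,   70.        ])]
collar (250, 214, 38, 26) 438.0 ((261.0989074707031, 230.31967163085938), (19.49631118774414, 43.863548278808594), 114.3104248046875) [array([ 352.40878543, -277.51417333,   70.        ])]
collar (301, 160, 29, 19) 275.5 ((319.7174072265625, 166.41595458984375), (15.390313148498535, 31.331892013549805), 112.05768585205078) [array([ 369.14863688, -342.07347686,   70.        ])]
collar (250, 160, 18, 24) 217.0 ((256.00885009765625, 167.71112060546875), (14.099874496459961, 26.854900360107422), 26.840503692626953) [array([ 399.05248945, -300.76049022,   70.        ])]
collar (261, 191, 12, 27) 94.5 ((267.35467529296875, 202.5546417236328), (10.300874710083008, 22.561298370361328), 170.89712524414062) [array([ 371.49367811, -289.32362511,   70.        ])]
```

View pics/c2.png

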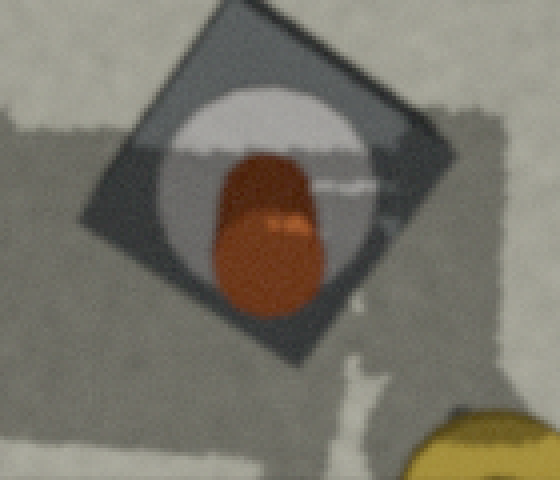

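The collar centre is at wrist (286.8,199.6) and the handle top at (287.5,215.5). That puts the key within about 2 mm of straight below the TCP, so I'll descend and grip.

Emit:
send_rows:
  targets: "0.0005 0.0015 0.01 0 0 0 100;0.0005 0.0015 0.028 0 0 0 100;0.0005 0.0015 0.05 0 0 0 100;0.0005 0.0015 0.07 0 0 0 100;0.0005 0.0015 0.086 0 0 0 100;0.0005 0.0015 0.094 0 0 0 100;0.0005 0.0015 0.097 0 0 0 100;0.0005 0.0015 0.097 0 0 0 100;0.0005 0.0015 0.097 0 0 0 60;0.0005 0.0015 0.097 0 0 0 30;0.0005 0.0015 0.097 0 0 0 10;0.0005 0.0015 0.097 0 0 0 0"
  grip_force: 35

```text
time_s: 2.25
ee_pos: [378.0, -314.6, 84.4]
ee_rot: [180.0, -0.1, -36.0]
force: [-0.2, 1.1, -0.8]
gripper_width: 67.3
gripper_force: 0.0
```

Emit:
send_rows:
  targets: "0 0 0 0 0 0 0;0 0 0 0 0 0 0;0 0 0 0 0 0 0;0 0 0 0 0 0 0;0 0 0 0 0 0 0;0 0 0 0 0 0 0"

```text
time_s: 2.75
ee_pos: [377.6, -314.2, 83.6]
ee_rot: [180.0, -0.0, -36.0]
force: [0.3, 0.5, -0.1]
gripper_width: 27.5
gripper_force: 0.0
```

Emit:
send_rows:
  targets: "0 0 0 0 0 0 0;0 0 0 0 0 0 0;0 0 0 0 0 0 0;0 0 0 0 0 0 0"

```text
time_s: 3.08
ee_pos: [377.5, -314.3, 83.6]
ee_rot: [180.0, 0.0, -36.0]
force: [-0.5, -0.2, -1.1]
gripper_width: 21.1
gripper_force: 35.0
```

Emit:
send_rows:
  targets: "0 0 -0.003 0 0 0 0;0 0 -0.01 0 0 0 0;0 0 -0.022 0 0 0 0;0 0 -0.036 0 0 0 0;0 0 -0.052 0 0 0 0;0 0 -0.068 0 0 0 0;0 0 -0.084 0 0 0 0;0 0 -0.1 0 0 0 0;0 0 -0.112 0 0 0 0;0 0 -0.12 0 0 0 0;0 0 -0.123 0 0 0 0;0 0 -0.123 0 0 0 0"

```text
time_s: 4.08
ee_pos: [377.8, -314.4, 207.4]
ee_rot: [180.0, -0.1, -36.0]
force: [0.6, -0.2, -0.1]
gripper_width: 20.7
gripper_force: 35.0
```

Emit:
send_rows:
  targets: "0 -0.006 0 0 0 0 0;0 -0.018 0 0 0 0 0;-0.001 -0.036 0 0 0 0 0;-0.001 -0.06 0 0 0 0 0;-0.002 -0.09 0 0 0 0 0;-0.002 -0.122 0 0 0 0 0;-0.003 -0.156 0 0 0 0 0;-0.003 -0.19 0 0 0 0 0;-0.004 -0.224 0 0 0 0 0;-0.004 -0.256 0 0 0 0 0;-0.005 -0.286 0 0 0 0 0;-0.005 -0.312 0 0 0 0 0"

```text
time_s: 5.08
ee_pos: [557.6, -55.7, 205.6]
ee_rot: [180.0, 0.1, -35.9]
force: [0.5, -0.3, -0.6]
gripper_width: 20.5
gripper_force: 35.0
```

Emit:
send_rows:
  targets: "-0.001 -0.026 0 0 0 -2 0;-0.001 -0.052 0 0 0 -5 0;-0.001 -0.078 0 0 0 -9 0;-0.002 -0.102 0 0 0 -13 0;-0.002 -0.126 0 0 0 -17 0;-0.002 -0.148 0 0 0 -21 0;-0.003 -0.168 0 0 0 -25 0;-0.003 -0.184 0 0 0 -29 0;-0.003 -0.198 0 0 0 -32 0;-0.003 -0.208 0 0 0 -34 0;-0.0035 -0.213 0 0 0 -35.5 0;-0.0035 -0.2145 0 0 0 -36 0"

```text
time_s: 6.08
ee_pos: [680.2, 117.7, 205.7]
ee_rot: [180.0, 0.1, 0.1]
force: [-0.2, 0.1, -0.9]
gripper_width: 20.9
gripper_force: 35.0
```

Emit:
send_rows:
  targets: "0 0 0 0 0 0 0;0 0 0 0 0 0 0;0 0 0 0 0 0 0"

```text
time_s: 6.33
ee_pos: [680.0, 115.8, 206.8]
ee_rot: [180.0, 0.0, -0.1]
force: [0.1, 0.6, -0.6]
gripper_width: 20.9
gripper_force: 35.0
```

```bash
python3 - <<'E'
from workcell import env, eyes
from h import *; import pickle
fr={n:eyes.grab_frame(n) for n in("scene","wrist","top")}
pickle.dump(fr,open('f2.pkl','wb'))
s=env.state(); print(s['time_s'],s['ee_pos'],s['ee_rot'],s['qpos'],s['gripper_width'])
w=fr['wrist']
print(w['eye'],w['attitude'])
a=cv2.resize(fr['wrist']['image'],(400,300)); b=cv2.resize(fr['scene']['image'][110:350,220:540],(400,300))
cv2.imwrite('pics/w2.png',np.hstack([a,b]))
E
```

```text
6.4833 [680.23757736 115.93662517 206.94344375] [ 1.79992254e+02 -1.57885823e-02 -8.66986948e-02] [ 8.72277160e+00  2.83363550e+01  6.99847094e+01 -1.01798781e-02
  8.16645197e+01  9.88109459e+01] 20.668765779829602
[748.45825744 116.02839298 410.84935908] [-1.40535426e+01  1.45772198e-02 -9.00512256e+01]
```

View pics/w2.png

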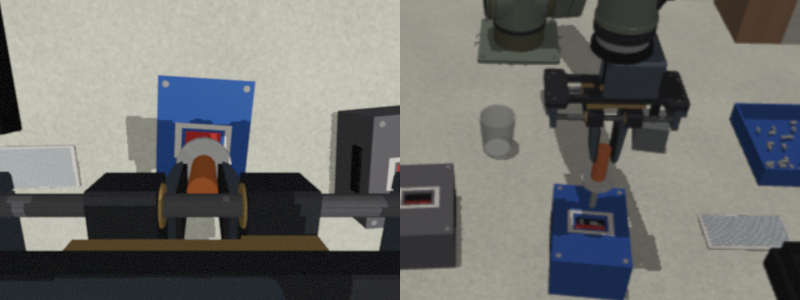

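The wrist view shows the key held upright over the blue slot, with the frame edge visible behind the collar at half-scale (203,130). In the scene view the rod tip is above the slot, near full-image (375,275). I'll enlarge both for a fit check.

```bash
python3 - <<'E'
from h import *; import pickle
fr=pickle.load(open('f2.pkl','rb'))
a=cv2.resize(fr['wrist']['image'][150:270,230:340],(385,420)); b=cv2.resize(fr['scene']['image'][215:335,325:435],(385,420))
cv2.imwrite('pics/c3.png',np.hstack([a,b]))
E
```

```text
(no output)
```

View pics/c3.png

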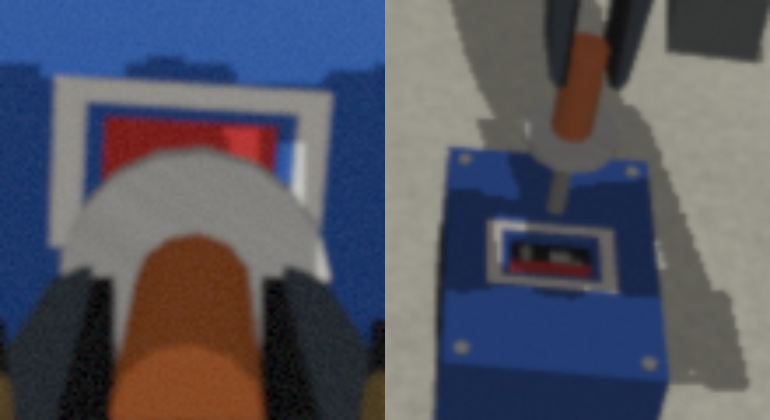

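```bash
python3 - <<'E'
from h import *; import pickle
fr=pickle.load(open('f2.pkl','rb')); w,S,T=fr['wrist'],fr['scene'],fr['top']
W=lambda x,y:(x/3.5+230,y/3.5+150); Q=lambda x,y:((x-385)/3.5+325,y/3.5+215)
for p in((53,75),(334,92),(88,102),(298,115)): print('frame',plane(w,W(*p),90).round(1))
for p in((62,270),(328,270),(195,281),(195,148)): print('collar',plane(w,W(*p),193).round(1))
print('rod tip',plane(S,Q(558,212),130).round(1))
print('frame S',[plane(S,Q(*p),90).round(1).tolist() for p in((488,219),(611,231),(488,281),(617,293))])
print('inner S',[plane(S,Q(*p),90).round(1).tolist() for p in((502,226),(600,236),(499,274),(604,284))])
E
```

```text
frame [704.8 150.8  90. ]
frame [700.3  77.6  90. ]
frame [697.7 141.9  90. ]
frame [694.2  86.9  90. ]
collar [682.9 139.  193. ]
collar [682.8  90.1 193. ]
collar [680.7 114.5 193. ]
collar [705.6 114.6 193. ]
rod tip [685.1 116.4 130. ]
frame S [[656.8, 83.2, 90.0], [663.1, 153.5, 90.0], [702.6, 80.3, 90.0], [708.1, 151.4, 90.0]]
inner S [[661.8, 90.9, 90.0], [667.1, 146.7, 90.0], [697.4, 86.8, 90.0], [702.1, 144.9, 90.0]]
```

In both views the key axis lies within about 2 mm of the slot's middle, and the slot leaves 8 mm of clearance. I'll lower it into the slot.

Emit:
send_rows:
  targets: "0.0005 0 0.004 0 0 0 0;0.0005 0 0.012 0 0 0 0;0.0005 0 0.02 0 0 0 0;0.0005 0 0.028 0 0 0 0;0.0005 0 0.036 0 0 0 0;0.0005 0 0.044 0 0 0 0;0.0005 0 0.05 0 0 0 0;0.0005 0 0.055 0 0 0 0;0.0005 0 0.059 0 0 0 0;0.0005 0 0.062 0 0 0 0;0.0005 0 0.062 0 0 0 0"

```text
time_s: 7.4
ee_pos: [680.6, 116.4, 144.0]
ee_rot: [180.0, 0.1, -0.0]
force: [-0.1, -0.1, -0.8]
gripper_width: 21.1
gripper_force: 35.0
```

Emit:
send_rows:
  targets: "0 0 0.003 0 0 0 0;0 0 0.006 0 0 0 0;0 0 0.009 0 0 0 0;0 0 0.012 0 0 0 0;0 0 0.015 0 0 0 0;0 0 0.018 0 0 0 0;0 0 0.02 0 0 0 0;0 0 0.022 0 0 0 0;0 0 0.024 0 0 0 0;0 0 0.026 0 0 0 0;0 0 0.028 0 0 0 0;0 0 0.028 0 0 0 0"

```text
time_s: 8.4
ee_pos: [680.7, 116.6, 116.0]
ee_rot: [180.0, 0.0, -0.0]
force: [-0.6, -0.3, 2.2]
gripper_width: 21.1
gripper_force: 35.0
```

Emit:
send_rows:
  targets: "0 0 0.001 0 0 0 0;0 0 0.002 0 0 0 0;0 0 0.003 0 0 0 0;0 0 0.004 0 0 0 0"

```text
time_s: 8.73
ee_pos: [681.0, 116.5, 112.6]
ee_rot: [180.0, -0.0, -0.0]
force: [-0.3, 0.1, 4.5]
gripper_width: 20.7
gripper_force: 35.0
```

Emit:
send_rows:
  targets: "0 0 0.0007 0 0 0 0;0 0 0.0014 0 0 0 0;0 0 0.002 0 0 0 0;0 0 0.002 0 0 0 0"

```text
time_s: 9.07
ee_pos: [681.2, 116.5, 111.5]
ee_rot: [180.0, -0.1, -0.0]
force: [0.4, -0.4, 7.1]
gripper_width: 20.7
gripper_force: 35.0
```

```bash
python3 - <<'E'
from workcell import env, eyes
from h import *; import pickle
fr={n:eyes.grab_frame(n) for n in("scene","wrist","top")}
pickle.dump(fr,open('f3.pkl','wb'))
s=env.state(); print(s['time_s'],s['ee_pos'],s['force'],s['gripper_width'])
a=cv2.resize(fr['wrist']['image'][100:300,180:400],(385,350)); b=cv2.resize(fr['scene']['image'][215:365,315:435],None,fx=3,fy=3)[:350]
cv2.imwrite('pics/c4.png',np.hstack([a,b]))
E
```

```text
9.2167 [681.18743384 116.43767081 111.4833397 ] [ 0.02892848 -0.33647839  6.69123959] 20.786028493035012
```

View pics/c4.png

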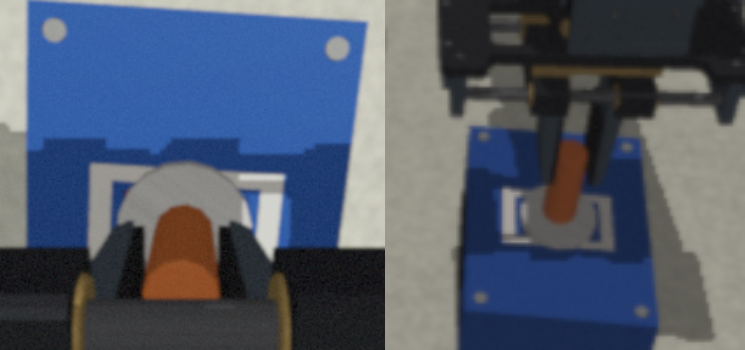

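The collar now lies on or very near the cover, centred in the white frame in the crops. I'll press a little further until the force shows contact with the cover.

Emit:
send_rows:
  targets: "0 0 0.001 0 0 0 0;0 0 0.002 0 0 0 0;0 0 0.002 0 0 0 0"

```text
time_s: 9.47
ee_pos: [681.7, 116.3, 111.4]
ee_rot: [180.0, -0.2, -0.0]
force: [-1.7, -0.9, 13.9]
gripper_width: 20.6
gripper_force: 35.0
```

The height has stopped at 111.4 mm while the force rose to 14 N, so the collar is seated. I'll ease the preload, open the fingers and rise clear.

Emit:
send_rows:
  targets: "0 0 -0.001 0 0 0 0;0 0 -0.0025 0 0 0 0;0 0 -0.0025 0 0 0 20;0 0 -0.0025 0 0 0 40;0 0 -0.0025 0 0 0 70;0 0 -0.0025 0 0 0 100;0 0 -0.0025 0 0 0 100;0 0 -0.0025 0 0 0 100;0 0 -0.0025 0 0 0 100;0 0 -0.0025 0 0 0 100;0 0 -0.0025 0 0 0 100;0 0 -0.0025 0 0 0 100"

```text
time_s: 10.47
ee_pos: [680.9, 116.5, 111.1]
ee_rot: [180.0, -0.0, -0.0]
force: [0.1, 0.1, 0.1]
gripper_width: 78.0
gripper_force: 0.0
```

Emit:
send_rows:
  targets: "0 0 0 0 0 0 100;0 0 -0.003 0 0 0 100;0 0 -0.01 0 0 0 100;0 0 -0.022 0 0 0 100;0 0 -0.036 0 0 0 100;0 0 -0.052 0 0 0 100;0 0 -0.068 0 0 0 100;0 0 -0.084 0 0 0 100;0 0 -0.1 0 0 0 100;0 0 -0.112 0 0 0 100;0 0 -0.12 0 0 0 100;0 0 -0.12 0 0 0 100"

```text
time_s: 11.47
ee_pos: [681.9, 116.7, 234.0]
ee_rot: [-180.0, -0.3, -0.0]
force: [-0.2, 0.2, -0.3]
gripper_width: 91.1
gripper_force: 0.0
```

```bash
python3 - <<'E'
from workcell import env, eyes
from h import *; import pickle
fr={n:eyes.grab_frame(n) for n in("scene","wrist")}
s=env.state(); print(s['time_s'],s['ee_pos'],s['force'],s['gripper_width'])
a=cv2.resize(fr['wrist']['image'],(400,300)); b=cv2.resize(fr['scene']['image'][185:335,295:495],(400,300))
cv2.imwrite('pics/c5.png',np.hstack([a,b]))
E
```

```text
11.5667 [680.79062491 116.49241198 231.11235198] [ 0.14515785 -0.60387128 -0.4111602 ] 90.999792432623
```

View pics/c5.png

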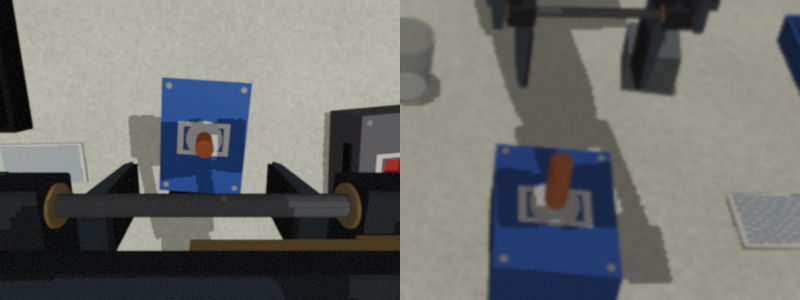

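The key stands released and upright with its collar centred on the slot frame (wrist half-scale (204,138)). The black tray shows in front of the cassette at (203,195), and the gripper is clear. I'll hand in.

```bash
python3 -c "
from workcell import env
print(env.job_done())"
```

```text
the job is handed in; nothing more can be done
None
```

I pushed the orange-handled release key through the blue cassette's slot until its collar seated on the cover, released it standing there, and handed the job in at about 11.6 s. The tray shows at the front, and the arm never went near the grey cassette's tab. The hand-in returned no verdict.

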